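# Load a battery pack into the bench charging cradle and clamp it home

### The arm

A 6-joint arm with a two-finger parallel gripper is mounted at the origin on the work surface. World frame = base frame: x ahead of the robot, y to its left, z up, the work surface at z = 0. Lengths are in m, angles in rad, forces in N, time in s.
With the tool pointing down it reaches from about 0.375 to 0.975 m from the base axis. Payload 3.8 kg.
Tool frame: the origin (TCP) lies midway between the tips of the shut fingers; the grasp point (between the pads) lies 19 mm behind it; z points along the fingers, y is the line along which they close (so a half turn about z gives the same grasp; the last joint's range is limited). The gripper opens to 85 mm and grips with 20 to 120 N. Pads are 22 mm wide; open, the fingers measure 114 mm over their backs; the gripper's body (76 mm by 85 mm) begins 54 mm behind the grasp point. The pads swing forward as they close: fully open they stand 13 mm farther back than shut.
Start: joints at [1.122, 0.264, 1.604, -0, 1.274, -0.037], TCP at [0.27, 0.619, 0.231] pointing down, gripper open.
Joint ranges: [-2.63, 2.63], [-0.94, 2.18], [0.31, 2.57], [-1.31, 4.45], [0, 2.66], [-2.55, 2.55]. Speed limits (rad/s): [2.57, 2.57, 3.14, 3.14, 3.14, 3.14].

### API

Orientations are given as a rotation vector (axis times angle).
In Python, from workcell import bot gives the robot as it stands.
- The arm moves only by the tool servo_tool, never from a script. Its argument "series" is a list of rows, each a list of 7 numbers: the shift along the world's x, y, z in units of 0.15 m (1.0 is 0.15 m), then the turn, a rotation vector about the world's x, y, z in units of 180 degrees (1.0 is 180 degrees), then the closure, from 0 (fully open) to 1 (shut). A call has 1 to 20 rows; each row is the pose to reach, as a shift and turn from the pose commanded when the call began, turning the shorter way round; what a row does not reach only later rows make up. A row lasts 1/10 s, in which the tool goes at most 50 mm and 8.59 degrees, less where a joint would pass 70% of its speed; a pose out of reach is approached as far as the arm can. A call with a number of a shift or a turn outside -1 to 1 is refused whole. A call with a gripper value outside its range is refused whole. The fingers move at their own pace and stop on an object; "newtons" is the grip in N (left out, the last holds). Time passes only in rows, so rows that repeat a pose let the fingers close. It gives the time, the measured TCP pose, the force, the opening and the grip force at its end, in the units of the state.
- bot.read_state(): the state, without advancing time (a new reading comes with each control period).
- bot.read_camera(name): name is "side" or "top"; returns the picture (400x640x3 uint8, red, green, blue); there is no depth.
- bot.camera_info(name): a dict with "vertical_fov" (degrees; the focal length in pixels is half the picture's height over the tangent of half this angle, whatever the lens; pixels are square), "cx", "cy" (the principal point, pixels), "dist" ([k1, k2, p1, p2, k3] as OpenCV has them; the pictures are not rectified), "R" (3x3) and "t" (3): a world point X has camera coordinates R X + t. Camera axes: x right, y down, z forward; pixel columns grow to the right and rows downward; lengths in m; the calibration is good to about 2 mm. A picture is of the moment at which its call begins. camera_info takes no time and is no camera call.
- bot.finish_job(): hands the job in; it is judged then, once.
Trained networks look in the newest picture that a camera, given by its name, has taken for a name from the list of things; names that differ only in an ending like _2 or _b are one class to them, and where a whole thing is asked for, a point or a joint stands for the part that bears it (a point fixed in the world has none). Each returns a list of dicts, best first, with "score" (0 to 1); they miss things now and then, are a little off and sometimes report something else, mostly with a low value. They report only what shows in the picture. A call takes as long as a camera call. They do not tell look-alikes from the thing itself.
- bot.recognise(target, camera): "box" ([left, top, right, bottom] as shares, 0 to 1, of the picture: columns of its width, rows of its height, round what is visible of it).
- bot.trace(target, camera): "mask" (400x640 bool, what is visible of it) and "box" ([left, top, right, bottom] as shares, 0 to 1, of the picture: columns of its width, rows of its height, round what is visible of it).
- bot.mark_of(target, camera): "at" ([row, column] as shares, 0 to 1, of the picture: columns of its width, rows of its height: a listed point, or the origin of a listed thing).
The state is a dict: "time": time; "q": joint angles; "joint_vel": joint speeds; "joint_torque": joint torques, N m; "tool_pos": TCP position; "tcp_rot": TCP orientation; "wrist_force": force on the tool from outside, world axes, zero at the start; "torque": the same for the moment, N m; "width": opening from 0.0 (shut) to 1.0 (fully open); "grip_force": force on a finger pad.
Only numpy, scipy, OpenCV 4.12 (cv2) and the standard library are available. Lean on these libraries where they do the work, as an engineer would, in place of code of your own. Each camera call takes 0.05 s, during which the arm holds its last target. There are 200 camera calls.

### The job

Put the small battery pack into the pocket of the charging cradle and let go of it, so that it stands on the spring contacts; then swing the hinged clamp over by its handle and press until you feel the pack bottom out fully home, no harder, so that the clamp keeps it there when you let go. The clamp must never squeeze the pack hard (30 N at most), and everything else on the bench stays where it is.

Things in the scene. Friction and masses are not known exactly. Their poses are not given: they have to be found in the camera images.
- pack: The small battery pack to load: a plain black box with grey foot, 64 mm (its x) x 40 mm (its y) x 45 mm tall (z), 0.2 to 0.4 kg, standing on the bench. Origin: centre of its underside. It is the same either way round (half turn about z).
- cradle: Charging cradle: a grey block bolted to the bench, 100 (x) x 76 (y) mm, its top 42 mm above the bench, with an open-topped pocket in it. Origin: on the bench under the pocket's centre; z up. Behind the block, centred 85 mm along +x from the origin, stands the clamp's hinge bracket, 30 x 42 mm, 98 mm tall.
- pocket (a point): Centre of the pocket's mouth, 42 mm above the bench; axes as cradle. The pocket is 66.4 mm along x by 42.4 mm along y, and 22 mm deep, with a 4 mm 45-degree lead-in round its mouth.
- pocket_floor (a point): Centre of the pocket's floor, 20 mm above the bench. Two brass spring contacts stand 8 mm above the floor and sink into it, pushing up with 6 N when up, 12 N when flush. A pack set in and let go stands on them, its underside 28 mm above the bench; fully home its underside is on the floor and its top 65 mm above the bench.
- clamp: Hinged steel clamp arm, 22 mm wide, 8 mm thick. Origin: on the hinge axis, 85 mm along the cradle's +x from the pocket's centre, 85 mm above the bench. It runs along its own -x; level over the pocket it has the cradle's axes. It opens about +y: free end up, then back. It starts 1.55 to 1.85 rad open; it can go 0.16 rad below level. Stiff hinge, 1.2 Nm: it stays where left.
- clamp_handle (a point): Middle of the handle: a round rubber cross bar along y on the arm's free end, 14 mm thick, 70 mm long, 170 mm from the hinge, level with it when the arm is level. Pushed down it takes about 6 N to swing, up to 10 N as the contacts sink (held still, some 4 N less), then climbs about 3 N per mm once the pack is home; a last push of 12 to 15 N is sound, 18 N is too much for the pack.
- clamp_spindle (a point): Point inside the arm, on its middle line, 85 mm from the hinge, where a screw spindle passes with a round rubber pad (22 mm across) below, which meets the pack's top. How far it is wound out is unknown and differs each time: with the arm level the pad's face is 61 to 71 mm above the bench, so the arm's final angle must be felt. The pad gives 1 mm per 8 N.
- big_pack: The larger battery pack, same black and grey plastic, 88 x 62 x 58 mm; not to be used. Origin: centre of its underside.
- jar: Glass jar with a steel lid, 56 mm across, 65 mm tall. Origin: centre of its underside.
- glue: White glue bottle, 44 mm across, 120 mm tall. Origin: centre of its underside.
- tape: Ring of tape, 90 mm across, 24 mm tall, lying flat. Origin: centre of its underside.
- screwdriver: Screwdriver lying on the bench, long axis x. Only a bystander.
- wrench: Open wrench lying on the bench, long axis x. Only a bystander.
Mind the look-alikes: they are no part of the job. What is shaped like the pack but blue is not meant.

How it is judged:
On the way:
1. the small pack stands upright in the cradle's pocket on the spring contacts, let go by the fingers, not yet pressed home (horizontal distance between pack and cradle below 0.004 m and angle between the x axis of pack and the x axis of cradle, either way round below 0.08 rad and angle between pack's own z axis and vertical below 0.08 rad and z of pack in the frame of cradle between 0.0235 and 0.032 m and contact force between the fingers and pack below 0.3 N), for 0.3 s.
At the end, for the whole second after the job is handed in: The small pack sits upright in the pocket, centred within 4 mm and 0.08 rad, with its underside within 1.5 mm of the pocket's floor, at rest, held down by the clamp's pad with more than 4 N, and the robot has let go (horizontal distance between pack and cradle below 0.004 m and angle between the x axis of pack and the x axis of cradle, either way round below 0.08 rad and angle between pack's own z axis and vertical below 0.08 rad and z of pack in the frame of cradle below 0.0215 m and contact force between clamp and pack above 4 N and linear speed of pack below 0.01 m/s); the robot touches nothing.
It fails at once if the clamp squeezes the pack with more than 30 N (contact force between clamp and pack above 30 N).
It fails at once if another thing on the bench is moved more than 30 mm (distance of any of big_pack, jar, glue, tape, screwdriver, wrench from where it was at the start of the episode above 0.03 m).
It also fails if it takes over 64 s, if anything falls off the work surface, if the arm or the gripper's body presses on something with over 40 N, if the wrist force passes 120 N, or if a joint passes its speed limit or range.

## Working session

There is one attempt and no reset: what is moved stays moved. The work goes in short steps, Python scripts to look and compute and a tool call to move; the robot and the scene stay as the last step left them, time stands still between calls to the robot, and variables do not carry over. Pictures are saved under pics/ and viewed, at most 10 in all, crops included, and the job is handed in when it is done.

Besides the shell and the picture viewer there is one more tool, called after "Call:" as a command line: name --pt "numbers of a row" for each row, then --argument value for the rest. servo_tool: Moves the arm, as the interface text tells. Shifts and turns lie within -1 to 1; 1 stands for 0.15 m of shift or 180 degrees of turn. Its arguments: {"type":"object","properties":{"series":{"type":"array","items":{"type":"array","items":{"type":"number"}}},"newtons":{"type":"number"}},"required":["series"]}

```bash
mkdir -p pics
cat > h.py <<'E'
import numpy as np, cv2
from workcell import bot
def cam(n):
    i=bot.camera_info(n); f=200/np.tan(np.radians(i['vertical_fov'])/2)
    return np.array([[f,0,i['cx']],[0,f,i['cy']],[0,0,1.]]),np.array(i['dist'],float),np.array(i['R'],float),np.array(i['t'],float)
def ray(n,uv):
    K,d,R,t=cam(n); p=cv2.undistortPoints(np.array([[uv]],float),K,d)[0,0]
    return -R.T@t, R.T@np.array([p[0],p[1],1.])
def onz(n,uv,z):
    c,r=ray(n,uv); return c+r*(z-c[2])/r[2]
def proj(n,X):
    K,d,R,t=cam(n); return cv2.projectPoints(np.atleast_2d(np.array(X,float)),cv2.Rodrigues(R)[0],t,K,d)[0][:,0]
def shot(n,f):
    im=bot.read_camera(n)[:,:,::-1].copy(); cv2.imwrite('pics/'+f,im); return im
def px(a): return np.array([a[1]*640,a[0]*400])
E
python3 - <<'E'
from h import *
np.set_printoptions(precision=3,suppress=True)
a=shot('top','t0.png');b=shot('side','s0.png')
for n in('top','side'):
    print(n,cam(n)[0][0,0],-cam(n)[2].T@cam(n)[3],cam(n)[2][2])
    for k in('pack','cradle','pocket','clamp','clamp_handle','clamp_spindle','big_pack'):
        print(k,[(px(m['at']).round(1),round(m['score'],2)) for m in bot.mark_of(k,n)])
    for m in bot.recognise('pack',n): print('box',(np.array(m['box'])*[640,400,640,400]).round(0),m['score'])
E
```

```text
top 456.94227380579224 [0.37  0.022 1.39 ] [ 0.165 -0.001 -0.986]
pack [(array([208. , 226.8]), 0.84), (array([197.2, 261.9]), 0.8), (array([238. , 205.3]), 0.55)]
cradle [(array([296.7, 147.1]), 0.61), (array([351.3, 217.1]), 0.6), (array([360.1, 158. ]), 0.39)]
pocket [(array([351.7, 214.1]), 0.97)]
clamp [(array([355.2, 180.9]), 0.55)]
clamp_handle [(array([358.9, 159. ]), 0.61)]
clamp_spindle [(array([356.9, 169.8]), 0.8)]
big_pack [(array([270.1, 240.2]), 0.92)]
box [228. 193. 249. 216.] 0.69
box [201. 217. 220. 240.] 0.65
box [417. 164. 443. 216.] 0.63
box [183. 251. 205. 273.] 0.6
side 448.7794188589683 [ 0.539 -0.667  0.874] [ 0.071  0.654 -0.753]
pack [(array([272.7, 141.2]), 0.95), (array([242.6, 126.7]), 0.93), (array([300.7, 151.7]), 0.81), (array([383.9, 194.8]), 0.18)]
cradle [(array([301.6, 260.7]), 0.67)]
pocket [(array([305.4, 250.1]), 0.93)]
clamp [(array([341.3, 235.5]), 0.62)]
clamp_handle [(array([357.1, 181.4]), 0.6), (array([383.6, 196.1]), 0.43)]
clamp_spindle [(array([352. , 211.5]), 0.82), (array([340.5, 236.9]), 0.2)]
big_pack [(array([264.9, 183. ]), 0.93), (array([349. , 215.4]), 0.5)]
box [232. 115. 257. 132.] 0.97
box [286. 137. 319. 158.] 0.76
box [260. 123. 285. 140.] 0.7
```

View pics/t0.png

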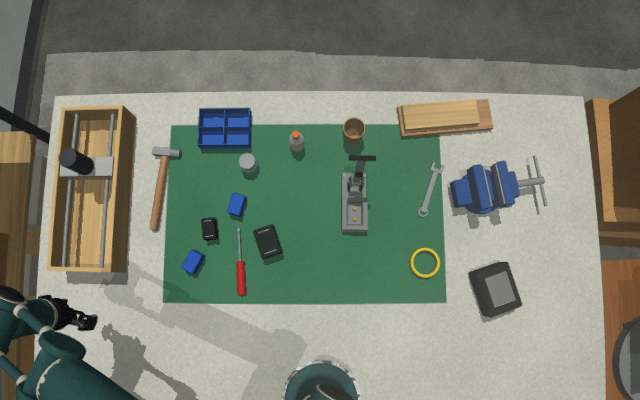

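View pics/s0.png

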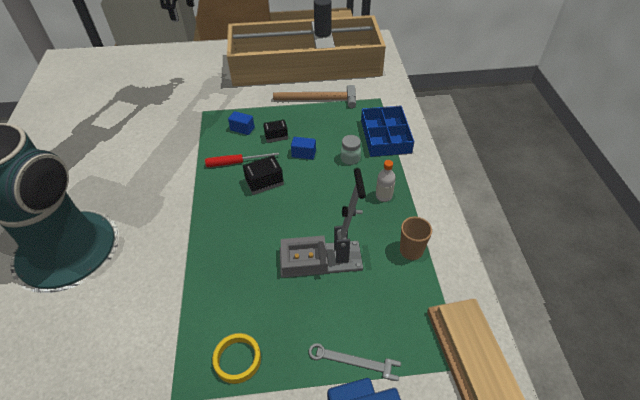

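Run:
```python
from h import *
np.set_printoptions(precision=4,suppress=True)
a=cv2.imread('pics/t0.png');b=cv2.imread('pics/s0.png')
def c(im,x,y,w=80,h=60): return cv2.resize(im[y:y+h,x:x+w],(400,300),interpolation=cv2.INTER_CUBIC)
cv2.imwrite('pics/crop1.png',np.vstack([np.hstack([c(a,180,195),c(a,315,160,107,80)]),np.hstack([c(b,230,105),c(b,275,225,107,80)])]))
for k,uvt,uvs,z in(('pack',(209,229),(275,130),.0225),('pocket',(351.7,214.1),(305.4,250.1),.042),('bluea',(237,205),(303,148),.02),('spindle',(356.9,169.8),(352,211.5),.16),('handle',(358.9,159),(357.1,181.4),.25)):
    c1,r1=ray('top',uvt);c2,r2=ray('side',uvs)
    s=np.linalg.lstsq(np.c_[r1,-r2],c2-c1,rcond=None)[0]
    p,q=c1+r1*s[0],c2+r2*s[1]
    print(k,(p+q)/2,np.linalg.norm(p-q),onz('top',uvt,z)[:2],onz('side',uvs,z)[:2])
for k in('pack','cradle','clamp'):
  for n in('top','side'):
    for m in bot.trace(k,n): print(k,n,m['score'].__round__(2),(np.array(m['box'])*[640,400,640,400]).round(0),m['mask'].sum())
```

```text
pack [0.5037 0.3364 0.0242] 0.0006836856677293664 [0.5042 0.3368] [0.5033 0.3383]
pocket [ 0.5518 -0.0932  0.0309] 0.007119415835270348 [ 0.5468 -0.0927] [ 0.5551 -0.1   ]
bluea [0.5775 0.2533 0.0223] 0.00013927255477790283 [0.5779 0.2537] [0.5776 0.2558]
spindle [ 0.6547 -0.0988  0.162 ] 0.0010192525226355288 [ 0.6547 -0.099 ] [ 0.6556 -0.0971]
handle [ 0.6623 -0.096   0.2486] 0.0007705938226432229 [ 0.6623 -0.0958] [ 0.6616 -0.0974]
pack top 0.81 [199. 214. 220. 239.] 345
pack top 0.63 [182. 250. 207. 274.] 349
pack top 0.61 [228. 192. 249. 213.] 306
pack top 0.28 [339. 154. 378. 232.] 1848
pack side 0.95 [229. 112. 255. 133.] 488
pack side 0.94 [261. 122. 285. 145.] 420
pack side 0.87 [289. 139. 318. 162.] 511
cradle top 0.69 [338. 156. 376. 233.] 1746
cradle top 0.62 [256. 223. 280. 255.] 596
cradle side 0.65 [280. 167. 367. 276.] 3698
clamp top 0.6 [345. 155. 374. 186.] 357
clamp side 0.85 [335. 170. 366. 239.] 735
clamp side 0.44 [340. 136. 364. 164.] 500
```

View pics/crop1.png

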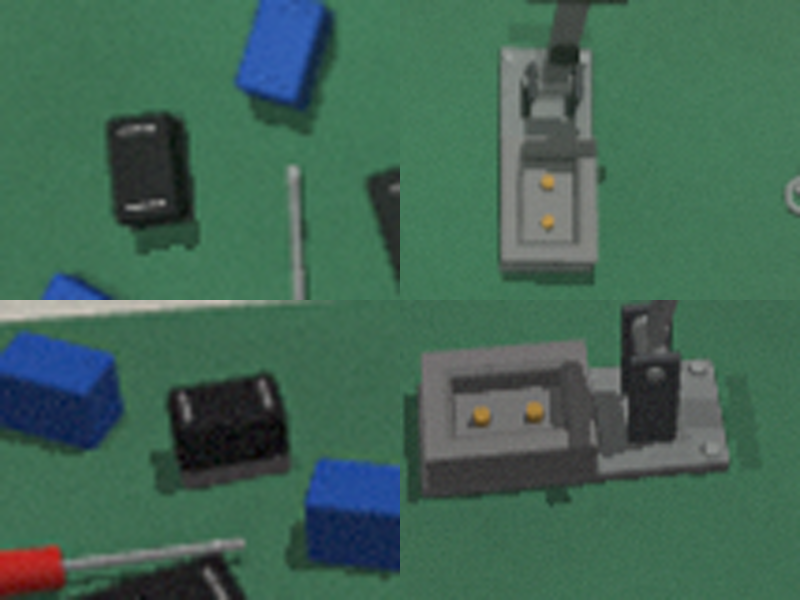

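```bash
cat > fit.py <<'E'
from h import *
from scipy.optimize import differential_evolution as DE
def gm(im):
    g=cv2.GaussianBlur(im.astype(np.float32),(0,0),.7)
    m=sum(cv2.Sobel(g[:,:,i],5,1,0)**2+cv2.Sobel(g[:,:,i],5,0,1)**2 for i in range(3))**.5
    return np.minimum(m,200)
def rect(a,b,z): return np.array([[-a,-b,z],[a,-b,z],[a,b,z],[-a,b,z]])/1000
def seg(P,cl=True):
    return np.vstack([P[i]+(P[(i+1)%len(P)]-P[i])*np.linspace(0,1,25)[:,None] for i in range(len(P) if cl else len(P)-1)])
def place(P,v,z=0):
    c,s=np.cos(v[2]),np.sin(v[2]); return P@np.array([[c,s,0],[-s,c,0],[0,0,1]])+[v[0],v[1],z]
def fit(ims,P,v0,d=.012,da=.2,z=0):
    G={n:gm(i) for n,i in ims.items()}
    def cost(v):
        return -sum(cv2.remap(G[n],proj(n,place(P[n],v,z)).astype(np.float32)[:,None],None,1).mean() for n in G)
    r=DE(cost,[(v0[0]-d,v0[0]+d),(v0[1]-d,v0[1]+d),(v0[2]-da,v0[2]+da)],seed=1,maxiter=60,popsize=12)
    return r.x,r.fun
E
cat > m.py <<'E'
from fit import *
np.set_printoptions(precision=4,suppress=True)
I={'top':cv2.imread('pics/t0.png'),'side':cv2.imread('pics/s0.png')}
# cradle: outer top rect (visible), mouth at top, floor
C=np.vstack([seg(rect(50,38,42)),seg(rect(37.2,25.2,42)),seg(rect(33.2,21.2,38))])
S=seg(rect(50,38,42)[[3,0,1]],False); T=seg(rect(50,38,0)[[3,0]],False)
Pc={'top':np.vstack([C,seg(rect(50,38,0)[[0,3]],False)]),'side':np.vstack([C,seg(rect(50,38,0)[[0,1]],False)])}
for ims in(I,{'top':I['top']},{'side':I['side']}): print('cradle',fit(ims,Pc,(.55,-.096,0)))
B=seg(rect(32,20,45))
for ims in(I,{'top':I['top']},{'side':I['side']}): print('pack',fit(ims,{n:B for n in I},(.5037,.337,.1),.012,.4))
for n,im in I.items():
    h=cv2.cvtColor(im,cv2.COLOR_BGR2HSV); m=((h[:,:,0]>10)&(h[:,:,0]<28)&(h[:,:,1]>110)).astype(np.uint8)
    x0,y0,x1,y1=(335,195,375,235) if n=='top' else (285,235,330,270)
    mm=np.zeros_like(m);mm[y0:y1,x0:x1]=m[y0:y1,x0:x1]
    k,_,st,ce=cv2.connectedComponentsWithStats(mm)
    for i in range(1,k): print(n,st[i,4],ce[i],onz(n,ce[i],.026))
E
python3 m.py
```

```text
cradle (array([ 0.538 , -0.101 , -0.0152]), np.float64(-259.6731872558594))
cradle (array([ 0.5381, -0.1008, -0.0338]), np.float64(-148.63229370117188))
cradle (array([ 0.55  , -0.102 , -0.0105]), np.float64(-114.35697174072266))
pack (array([0.5033, 0.3312, 0.1771]), np.float64(-317.19195556640625))Traceback (most recent call last):
  File "m.py", line 10, in <module>
    for ims in(I,{'top':I['top']},{'side':I['side']}): print('pack',fit(ims,{n:B for n in I},(.5037,.337,.1),.012,.4))
                                                                    ~~~^^^^^^^^^^^^^^^^^^^^^^^^^^^^^^^^^^^^^^^^^^^^^^
  File "fit.py", line 16, in fit
    r=DE(cost,[(v0[0]-d,v0[0]+d),(v0[1]-d,v0[1]+d),(v0[2]-da,v0[2]+da)],seed=1,maxiter=60,popsize=12)
    return fun(*args, **kwargs)
    ret = solver.solve()
    next(self)
    ~~~~^^^^^^
    energy = self.func(parameters)
    return self.f(x, *self.args)
           ~~~~~~^^^^^^^^^^^^^^^
  File "fit.py", line 15, in cost
    return -sum(cv2.remap(G[n],proj(n,place(P[n],v,z)).astype(np.float32)[:,None],None,1).mean() for n in G)
            ~~~^^^^^^^^^^^^^^^^^^^^^^^^^^^^^^^^^^^^^^^^^^^^^^^^^^^^^^^^^^^^^^^^^^^^^^^^^^^^^^^^^^^^^^^^^^^^^
  File "fit.py", line 15, in <genexpr>
    return -sum(cv2.remap(G[n],proj(n,place(P[n],v,z)).astype(np.float32)[:,None],None,1).mean() for n in G)
                               ~~~~^^^^^^^^^^^^^^^^^^^
  File "h.py", line 12, in proj
    K,d,R,t=cam(n); return cv2.projectPoints(np.atleast_2d(np.array(X,float)),cv2.Rodrigues(R)[0],t,K,d)[0][:,0]
            ~~~^^^
  File "h.py", line 4, in cam
    i=bot.camera_info(n); f=200/np.tan(np.radians(i['vertical_fov'])/2)
ValueError: time passes only in moves, steps and waits
```

```bash
python3 - <<'E'
s=open('h.py').read()
s=s.replace("def cam(n):","import functools\n@functools.lru_cache(None)\ndef cam(n):")
open('h.py','w').write(s)
E
sed -i 's/(.55,-.096,0)/(.55,-.096,0),.02/' m.py; time python3 m.py
```

```text
cradle (array([ 0.536 , -0.1012, -0.0091]), np.float64(-263.8748474121094))
cradle (array([ 0.5366, -0.1008, -0.0319]), np.float64(-151.27490234375))
cradle (array([ 0.5698, -0.1019, -0.0223]), np.float64(-122.17571258544922))
pack (array([0.5033, 0.3312, 0.1771]), np.float64(-317.19195556640625))
pack (array([0.5011, 0.3291, 0.2548]), np.float64(-162.97021484375))
pack (array([0.504 , 0.3332, 0.0982]), np.float64(-167.1654052734375))
top 9 [354. 208.] [ 0.5675 -0.1013  0.026 ]
top 7 [354.     218.7143] [ 0.5349 -0.1008  0.026 ]
side 20 [310.5 254.5] [ 0.5658 -0.1022  0.026 ]
side 18 [296.5    255.7778] [ 0.5343 -0.102   0.026 ]
real	0m2.313s
user	0m2.738s
sys	0m0.179s
```

```bash
cat > ov.py <<'E'
from fit import *
def crop(im,n,x,y,w,h,W,H,items):
    s=W/w; o=cv2.resize(im[y:y+h,x:x+w],(W,H),interpolation=cv2.INTER_CUBIC)
    for P,v,z,col in items:
        q=((proj(n,place(P,v,z))+.5-[x,y])*s-.5)
        cv2.polylines(o,[np.round(q*8).astype(np.int32)],True,col,1,cv2.LINE_AA,3)
    return o
E
python3 - <<'E'
from ov import *
I={'top':cv2.imread('pics/t0.png'),'side':cv2.imread('pics/s0.png')}
v=(.5505,-.1015,-.01); p=(.5035,.333,.15)
c=[(rect(50,38,42),v,0,(0,0,255)),(rect(37.2,25.2,42),v,0,(0,255,255)),(rect(33.2,21.2,20),v,0,(255,0,255)),(rect(50,38,0),v,0,(255,255,0))]
b=[(rect(32,20,45),p,0,(0,0,255)),(rect(32,20,0),p,0,(255,255,0))]
t,s=I['top'],I['side']
cv2.imwrite('pics/ov1.png',np.vstack([np.hstack([crop(t,'top',190,212,40,30,400,300,b),crop(t,'top',315,180,80,60,400,300,c)]),np.hstack([crop(s,'side',250,110,50,38,400,300,b),crop(s,'side',270,225,80,60,400,300,c)])]))
E
```

```text
(no output)
```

View pics/ov1.png

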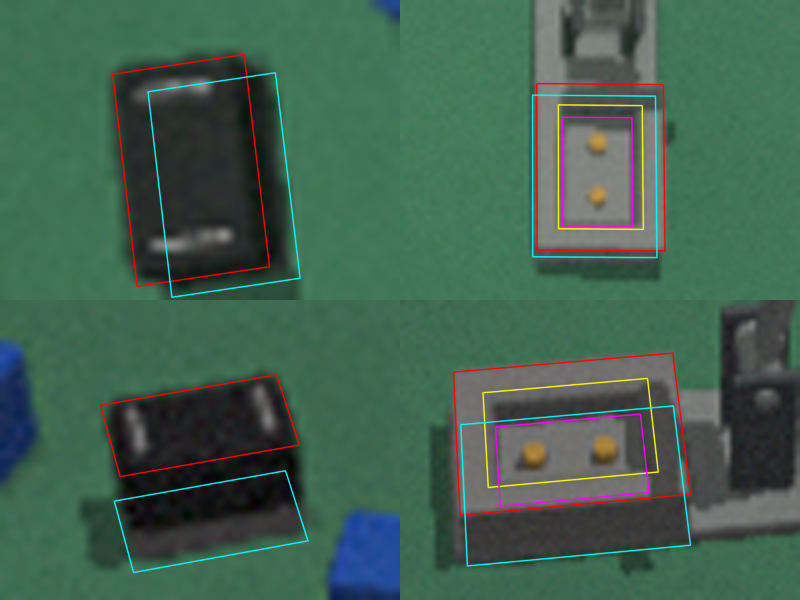

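```bash
cat > sil.py <<'E'
from fit import *
from scipy.optimize import minimize
def score(im):
    f=cv2.GaussianBlur(im.astype(np.float32),(0,0),.5); d=(f[:,:,1]-f[:,:,2]); return d/(f.sum(2)+30)
def render(n,X):
    q=cv2.convexHull(proj(n,X).astype(np.float32))[:,0]; s=8
    return q
def hullim(q,x0,y0,w,h,s=8):
    o=np.zeros((h*s,w*s),np.uint8); cv2.fillPoly(o,[np.round(((q+.5-[x0,y0])*s-.5)*16).astype(np.int32)],255,cv2.LINE_AA,4)
    return cv2.GaussianBlur(cv2.resize(o,(w,h),interpolation=cv2.INTER_AREA).astype(np.float32)/255,(0,0),.6)
def silfit(ims,X,v0,z,roi,xmax=9,ylo=-9):
    D={}
    for n,im in ims.items():
        x0,y0,w,h=roi[n]; sc=score(im)[y0:y0+h,x0:x0+w]
        bg=np.percentile(sc,90); fg=np.percentile(sc,4); A=np.clip((bg-sc)/(bg-fg),0,1)
        W=np.array([[float(onz(n,(x0+i,y0+j),z+.02)[0]<xmax) for i in range(w)] for j in range(h)])
        D[n]=(A,W)
    def cost(v): return sum((W*(A-hullim(render(n,place(X,v,z)),*roi[n]))**2).sum() for n,(A,W) in D.items())
    r=DE(cost,[(v0[0]-.012,v0[0]+.012),(v0[1]-.012,v0[1]+.012),(v0[2]-.25,v0[2]+.25)],seed=1,maxiter=40,popsize=10)
    return r.x,r.fun
PK=np.vstack([rect(32,20,0),rect(32,20,45)]); CR=np.vstack([rect(50,38,0),rect(50,38,42)])
E
cat > m2.py <<'E'
from sil import *
np.set_printoptions(precision=4,suppress=True)
I={'top':cv2.imread('pics/t0.png'),'side':cv2.imread('pics/s0.png')}
for ims in(I,{'top':I['top']},{'side':I['side']}):
    print('pack',silfit(ims,PK,(.5035,.333,.15),0,{'top':(192,210,36,36),'side':(252,112,44,36)}))
    print('cradle',silfit(ims,CR,(.5505,-.1015,0),0,{'top':(330,200,48,44),'side':(270,225,55,60)},.575))
E
python3 m2.py
```

```text
pack (array([0.5042, 0.3347, 0.0757]), np.float64(63.54038659494438))
cradle (array([ 0.5473, -0.1012, -0.0301]), np.float64(18.90977038057099))
pack (array([0.5047, 0.3348, 0.1516]), np.float64(25.894778941788424))
cradle (array([ 0.5472, -0.1021, -0.0126]), np.float64(4.384031610308052))
pack (array([0.5041, 0.3343, 0.0642]), np.float64(34.997096507504224))
cradle (array([ 0.5474, -0.1008, -0.0385]), np.float64(10.650916971140164))
```

Run:
```python
from h import *
np.set_printoptions(precision=4,suppress=True)
s=bot.read_state(); R=cv2.Rodrigues(np.array(s['tcp_rot']))[0]
print(s['time'],s['tool_pos'],s['tcp_rot'],s['width'],s['wrist_force']); print(R)
```

```text
1.2 [0.2702 0.6186 0.2313] [ 0.6423  3.0752 -0.    ] 0.9989059109698439 [-0.2219  0.7217  0.158 ]
[[-0.9164  0.4003  0.    ]
 [ 0.4003  0.9164 -0.    ]
 [-0.      0.     -1.    ]]
```

Call:
servo_tool --pt "0.8 -0.95 -0.2 0 0 0.166 0" --pt "0.8 -0.95 -0.2 0 0 0.166 0" --pt "0.8 -0.95 -0.2 0 0 0.166 0" --pt "0.8 -0.95 -0.2 0 0 0.166 0" --pt "0.8 -0.95 -0.2 0 0 0.166 0" --pt "0.8 -0.95 -0.2 0 0 0.166 0" --newtons 40

```text
time: 1.8
tool_pos: [0.3908, 0.4753, 0.2012]
tcp_rot: [0.167, -3.137, -0.0]
wrist_force: [0.3, -0.6, -0.6]
width: 0.996
grip_force: 0.0
```

Call:
servo_tool --pt "0.76 -0.944 -0.66 0 0 0 0" --pt "0.76 -0.944 -0.66 0 0 0 0" --pt "0.76 -0.944 -0.66 0 0 0 0" --pt "0.76 -0.944 -0.66 0 0 0 0" --pt "0.76 -0.944 -0.66 0 0 0 0" --pt "0.76 -0.944 -0.66 0 0 0 0" --pt "0.76 -0.944 -0.66 0 0 0 0" --pt "0.76 -0.944 -0.66 0 0 0 0"

```text
time: 2.6
tool_pos: [0.5041, 0.3367, 0.1038]
tcp_rot: [-0.175, 3.135, 0.003]
wrist_force: [0.2, 0.6, 0.1]
width: 0.997
grip_force: 0.0
```

Call:
servo_tool --pt "0 0 -0.3 0 0 0 0" --pt "0 0 -0.589 0 0 0 0" --pt "0 0 -0.589 0 0 0 0" --pt "0 0 -0.589 0 0 0 0" --pt "0 0 -0.589 0 0 0 0" --pt "0 0 -0.589 0 0 0 1" --pt "0 0 -0.589 0 0 0 1" --pt "0 0 -0.589 0 0 0 1" --pt "0 0 -0.589 0 0 0 1" --pt "0 0 -0.589 0 0 0 1" --pt "0 0 -0.589 0 0 0 1" --pt "0 0 -0.589 0 0 0 1" --pt "0 0 -0.589 0 0 0 1" --newtons 40

```text
time: 3.9
tool_pos: [0.5052, 0.335, 0.0154]
tcp_rot: [-0.172, 3.135, 0.002]
wrist_force: [-0.5, 0.9, 6.8]
width: 0.464
grip_force: 41.3
```

Call:
servo_tool --pt "0 0 0.35 0 0 0 1" --pt "0 0 0.7 0 0 0 1" --pt "0.05 -0.2 0.7 0 0 -0.01 1" --pt "0.1 -0.5 0.7 0 0 -0.02 1" --pt "0.1 -0.8 0.7 0 0 -0.03 1" --pt "0.145 -0.95 0.7 0 0 -0.041 1"

```text
time: 4.5
tool_pos: [0.5237, 0.1885, 0.1176]
tcp_rot: [-0.034, -3.138, 0.004]
wrist_force: [-0.8, -0.2, -3.5]
width: 0.464
grip_force: 42.2
```

Call:
servo_tool --pt "0.05 -0.33 0 0 0 0 1" --pt "0.1 -0.66 0 0 0 0 1" --pt "0.15 -0.975 0 0 0 0 1"

```text
time: 4.8
tool_pos: [0.5473, 0.0438, 0.1179]
tcp_rot: [-0.03, -3.14, 0.0]
wrist_force: [0.2, -0.1, -3.9]
width: 0.462
grip_force: 42.3
```

Call:
servo_tool --pt "0 -0.3 0 0 0 0 1" --pt "0 -0.6 0 0 0 0 1" --pt "0 -0.85 0 0 0 0 1" --pt "0 -0.98 0 0 0 0 1" --pt "0 -0.98 0 0 0 0 1" --pt "0 -0.98 0 0 0 0 1" --pt "0 -0.98 0 0 0 0 1"

```text
time: 5.5
tool_pos: [0.5478, -0.1003, 0.1183]
tcp_rot: [-0.029, -3.14, -0.001]
wrist_force: [0.8, 0.2, -2.8]
width: 0.463
grip_force: 42.2
```

Run:
```python
from ov import *
np.set_printoptions(precision=4,suppress=True)
st=bot.read_state(); print(st['tool_pos'],st['tcp_rot'],st['wrist_force'],st['width'])
t=shot('top','t1.png');s=shot('side','s1.png')
z=st['tool_pos'][2]-.0154
v=(.5475,-.1012,-.025); p=(st['tool_pos'][0],st['tool_pos'][1],-.02)
c=[(rect(50,38,42),v,0,(0,0,255)),(rect(33.2,21.2,20),v,0,(255,0,255)),(rect(50,38,0),v,0,(255,255,0))]
b=[(rect(32,20,45),p,z,(0,255,255)),(rect(32,20,0),p,z,(0,255,0))]
cv2.imwrite('pics/ov2.png',np.hstack([crop(t,'top',315,170,80,80,400,400,b+c),crop(s,'side',260,190,80,80,400,400,b+c)]))
```

```text
[ 0.5478 -0.1003  0.1183] [-0.0292 -3.14   -0.0012] [ 0.7823  0.2391 -2.7724] 0.46320148732624095
```

View pics/ov2.png

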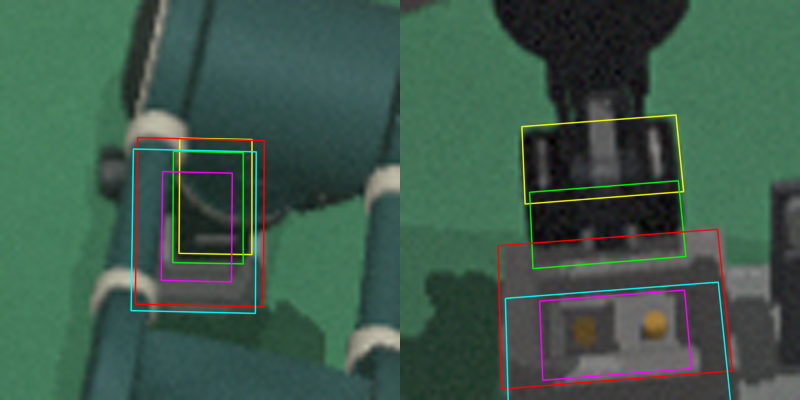

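Call:
servo_tool --pt "0.013 -0.006 -0.25 0 0 0 1" --pt "0.013 -0.006 -0.35 0 0 0 1" --pt "0.013 -0.006 -0.4 0 0 0 1" --pt "0.013 -0.006 -0.43 0 0 0 1" --pt "0.013 -0.006 -0.45 0 0 0 1" --pt "0.013 -0.006 -0.45 0 0 0 1"

```text
time: 6.2
tool_pos: [0.5508, -0.1022, 0.0519]
tcp_rot: [0.03, 3.141, -0.0]
wrist_force: [0.8, -0.8, -3.5]
width: 0.461
grip_force: 42.2
```

Call:
servo_tool --pt "0 0 -0.015 0 0 0 1" --pt "0 0 -0.03 0 0 0 1" --pt "0 0 -0.04 0 0 0 1" --pt "0 0 -0.04 0 0 0 1"

```text
time: 6.6
tool_pos: [0.5505, -0.1022, 0.0454]
tcp_rot: [0.03, 3.141, -0.0]
wrist_force: [0.6, -0.1, -3.1]
width: 0.463
grip_force: 42.1
```

Call:
servo_tool --pt "0 0 -0.007 0 0 0 1" --pt "0 0 -0.013 0 0 0 1" --pt "0 0 -0.013 0 0 0 1" --pt "0 0 -0.013 0 0 0 1"

```text
time: 7.0
tool_pos: [0.5505, -0.1022, 0.0435]
tcp_rot: [0.03, 3.141, -0.0]
wrist_force: [1.4, 0.5, -3.6]
width: 0.46
grip_force: 42.3
```

Call:
servo_tool --pt "0 0 -0.007 0 0 0 1" --pt "0 0 -0.007 0 0 0 1" --pt "0 0 -0.007 0 0 0 1"

```text
time: 7.3
tool_pos: [0.5506, -0.1022, 0.043]
tcp_rot: [0.03, 3.141, -0.0]
wrist_force: [-1.7, 0.5, 2.5]
width: 0.466
grip_force: 42.8
```

Run:
```python
from ov import *
st=bot.read_state(); print(st['tool_pos'],st['wrist_force'])
s=shot('side','s2.png'); cv2.imwrite('pics/c2.png',crop(s,'side',270,190,80,80,600,600,[]))
```

```text
[ 0.55055019 -0.10223311  0.04298115] [-1.70666835  0.48423498  2.51647931]
```

View pics/c2.png

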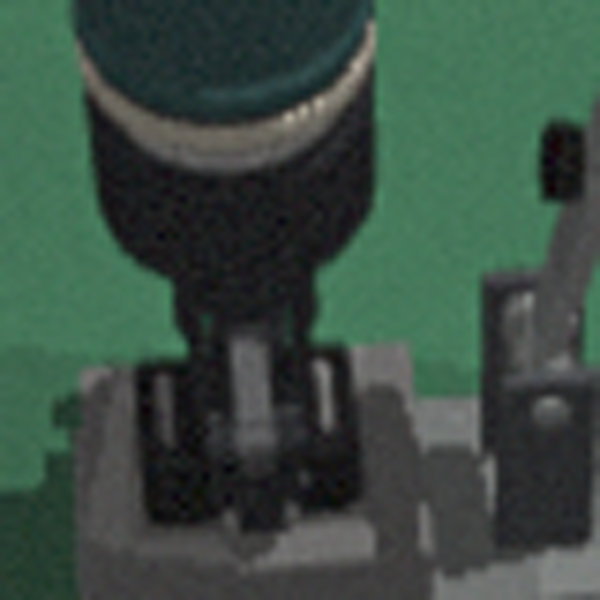

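Call:
servo_tool --pt "0 0 0 0 0 0 0.3" --pt "0 0 0 0 0 0 0.1" --pt "0 0 0 0 0 0 0.1" --pt "0 0 0 0 0 0 0.1" --pt "0 0 0.2 0 0 0 0.1" --pt "0 0 0.5 0 0 0 0.1" --pt "0 0 0.8 0 0 0 0.1" --pt "0 0 0.95 0 0 0 0.1" --pt "0 0 0.95 0 0 0 0.1" --pt "0 0 0.95 0 0 0 0.1"

```text
time: 8.35
tool_pos: [0.5506, -0.1022, 0.1852]
tcp_rot: [0.03, 3.14, -0.0]
wrist_force: [-0.3, -0.7, -1.0]
width: 0.902
grip_force: 0.0
```

Run:
```python
from ov import *
np.set_printoptions(precision=4,suppress=True)
st=bot.read_state(); print(st['time'],st['tool_pos'],st['tcp_rot'],st['wrist_force'])
t=shot('top','t3.png');s=shot('side','s3.png')
v=(.549,-.1015,-.02)
b=[(rect(32,20,73),v,0,(0,255,255)),(rect(32,20,65),v,0,(0,0,255))]
cv2.imwrite('pics/c3.png',crop(s,'side',270,160,107,107,600,600,b))
for n in('top','side'):
  for k in('clamp_handle','clamp_spindle','clamp'): print(n,k,[(px(m['at']).round(1),round(m['score'],2)) for m in bot.mark_of(k,n)])
```

```text
8.35 [ 0.5506 -0.1022  0.1852] [ 0.03    3.1403 -0.0004] [-0.2718 -0.6628 -0.9728]
top clamp_handle []
top clamp_spindle [(array([352.9, 211.1]), 0.32)]
top clamp []
side clamp_handle [(array([359.8, 186.6]), 0.73)]
side clamp_spindle [(array([351.5, 213.6]), 0.81)]
side clamp [(array([343.5, 237.4]), 0.65), (array([305., 252.]), 0.16)]
```

View pics/c3.png

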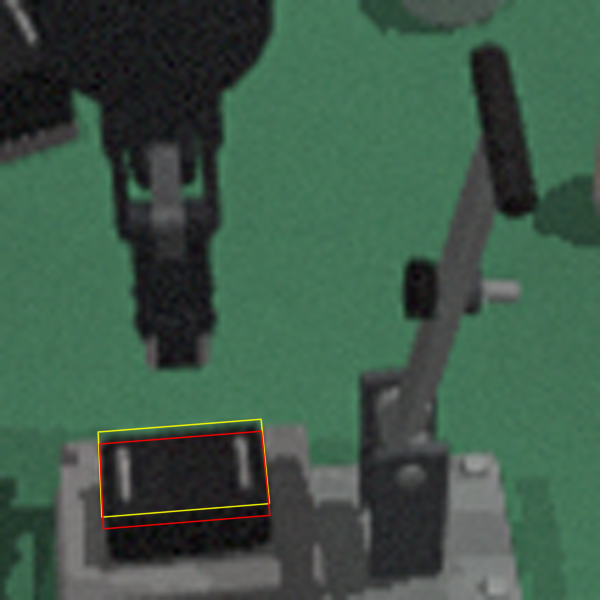

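Call:
servo_tool --pt "0 0 0.3 0 0 0 1" --pt "0 0 0.6 0 0 0 1" --pt "0 0 0.85 0 0 0 1" --pt "0.3 0 0.85 0 0 0 1" --pt "0.6 0 0.85 0 0 0 1" --pt "0.9 0 0.85 0 0 0 1" --pt "1 0 0.85 0 0 0 1" --pt "1 0 0.85 0 0 0 1" --pt "1 0 0.85 0 0 0 1"

```text
time: 9.65
tool_pos: [0.6999, -0.1021, 0.3114]
tcp_rot: [-0.03, -3.139, -0.0]
wrist_force: [-1.1, 0.2, 0.0]
width: -0.001
grip_force: 0.0
```

Call:
servo_tool --pt "0.1 0 0 0 0 0 1" --pt "0.1 0 -0.2 0 0 0 1" --pt "0.1 0 -0.5 0 0 0 1" --pt "0.1 0 -0.5 0 0 0 1" --pt "0.1 0 -0.5 0 0 0 1"

```text
time: 10.15
tool_pos: [0.7136, -0.1021, 0.2369]
tcp_rot: [-0.03, -3.138, -0.001]
wrist_force: [0.2, 0.7, 0.8]
width: 0.0
grip_force: 0.0
```

Run:
```python
from ov import *
st=bot.read_state(); print(st['time'],st['tool_pos'],st['wrist_force'],st['width'],np.round(st['q'],2))
s=shot('side','s4.png'); cv2.imwrite('pics/c4.png',crop(s,'side',270,130,120,120,600,600,[]))
```

```text
10.15 [ 0.71359637 -0.10212415  0.23688006] [0.17644972 0.71870944 0.84669754] 0.0003173079716891322 [-0.18  0.35  1.48 -0.    1.31 -1.73]
```

View pics/c4.png

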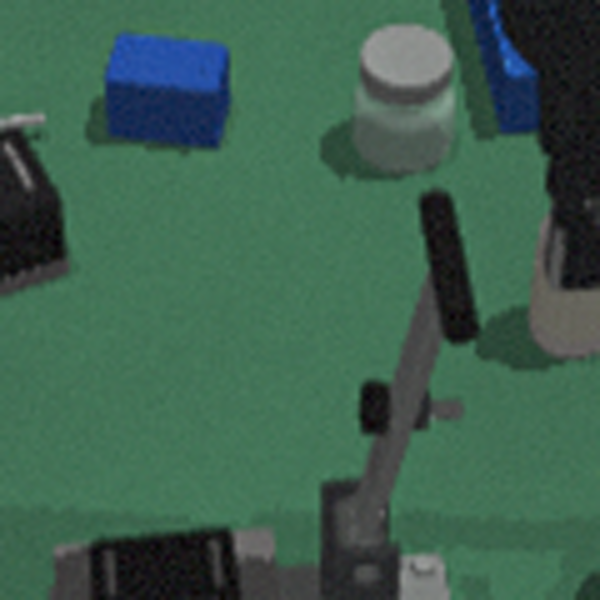

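Call:
servo_tool --pt "-0.1 0 0.01 0 0 0 1" --pt "-0.17 0 0.02 0 0 0 1" --pt "-0.24 0 0.035 0 0 0 1" --pt "-0.304 0 0.05 0 0 0 1" --pt "-0.364 0 0.058 0 0 0 1" --pt "-0.424 0 0.063 0 0 0 1" --pt "-0.5 0 0.062 0 0 0 1" --pt "-0.571 0 0.057 0 0 0 1" --pt "-0.65 0 0.04 0 0 0 1" --pt "-0.724 0 0.023 0 0 0 1" --pt "-0.78 0 0.008 0 0 0 1" --pt "-0.837 0 -0.01 0 0 0 1" --pt "-0.89 0 -0.035 0 0 0 1" --pt "-0.937 0 -0.06 0 0 0 1"

```text
time: 11.6
tool_pos: [0.578, -0.1025, 0.2325]
tcp_rot: [0.03, 3.131, -0.002]
wrist_force: [6.5, 0.2, 4.0]
width: 0.0
grip_force: 2.8
```

Call:
servo_tool --pt "-0.05 0 -0.028 0 0 0 1" --pt "-0.1 0 -0.057 0 0 0 1" --pt "-0.147 0 -0.09 0 0 0 1" --pt "-0.193 0 -0.123 0 0 0 1" --pt "-0.253 0 -0.17 0 0 0 1" --pt "-0.313 0 -0.223 0 0 0 1" --pt "-0.367 0 -0.277 0 0 0 1" --pt "-0.42 0 -0.337 0 0 0 1" --pt "-0.42 0 -0.337 0 0 0 1"

```text
time: 12.5
tool_pos: [0.5124, -0.1022, 0.1788]
tcp_rot: [0.03, 3.138, -0.001]
wrist_force: [1.2, 0.2, -0.6]
width: 0.003
grip_force: 0.9
```

Run:
```python
from ov import *
st=bot.read_state(); print(st['time'],st['tool_pos'],st['wrist_force'])
s=shot('side','s5.png'); cv2.imwrite('pics/c5.png',crop(s,'side',230,150,120,120,600,600,[]))
for k in('clamp_handle','clamp_spindle'): print(k,[(px(m['at']).round(1),round(m['score'],2)) for m in bot.mark_of(k,'side')])
for th in(.75,.7,.65,.6,.55,.5,.45): print(th,proj('side',[[.634-.17*np.cos(th),-.1,.085+.17*np.sin(th)],[.634-.085*np.cos(th),-.1,.085+.085*np.sin(th)]]).round(1).tolist())
```

```text
12.5 [ 0.51235044 -0.10217951  0.17884381] [ 1.18417029  0.17541513 -0.57036084]
clamp_handle [(array([269., 213.]), 0.64)]
clamp_spindle [(array([309.9, 224. ]), 0.69)]
0.75 [[279.0, 206.2], [311.6, 221.5]]
0.7 [[276.4, 208.6], [310.3, 222.6]]
0.65 [[274.0, 210.9], [309.1, 223.7]]
0.6 [[271.8, 213.4], [307.9, 224.8]]
0.55 [[269.8, 215.8], [306.9, 226.0]]
0.5 [[268.0, 218.3], [305.9, 227.1]]
0.45 [[266.5, 220.8], [305.1, 228.3]]
```

View pics/c5.png

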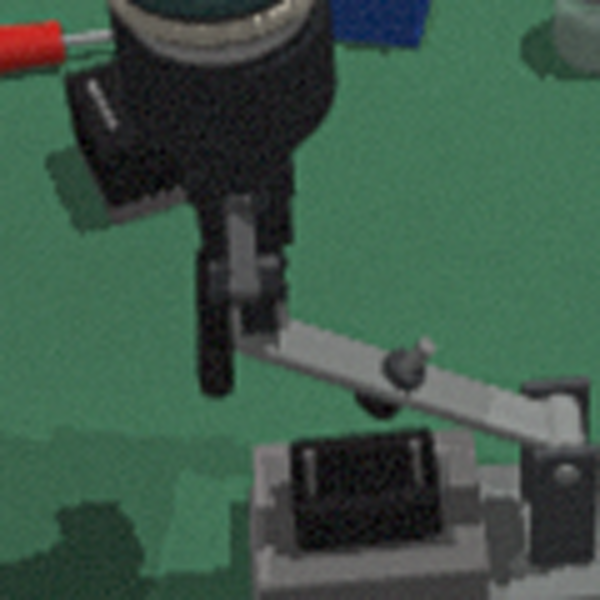

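Call:
servo_tool --pt "0 0 0.18 0 0 0 1" --pt "0 0 0.18 0 0 0 1" --pt "-0.12 0 0.18 0 0 0 1" --pt "-0.13 0 0.13 0 0 0 1" --pt "-0.15 0 0.07 0 0 0 1" --pt "-0.181 0 -0.01 0 0 0 1" --pt "-0.21 0 -0.07 0 0 0 1" --pt "-0.231 0 -0.133 0 0 0 1" --pt "-0.25 0 -0.19 0 0 0 1" --pt "-0.269 0 -0.24 0 0 0 1" --pt "-0.285 0 -0.29 0 0 0 1" --pt "-0.297 0 -0.34 0 0 0 1" --pt "-0.297 0 -0.34 0 0 0 1"

```text
time: 13.95
tool_pos: [0.4659, -0.102, 0.125]
tcp_rot: [-0.03, -3.138, -0.001]
wrist_force: [0.2, -0.3, -0.4]
width: 0.002
grip_force: 0.0
```

Run:
```python
from ov import *
st=bot.read_state(); print(st['time'],st['tool_pos'],st['wrist_force'])
s=shot('side','s6.png'); cv2.imwrite('pics/c6.png',crop(s,'side',230,170,120,120,600,600,[]))
for k in('clamp_handle','clamp_spindle'): print(k,[(px(m['at']).round(1),round(m['score'],2)) for m in bot.mark_of(k,'side')])
for th in(.5,.4,.3,.2,.1): print(th,proj('side',[[.634-.17*np.cos(th),-.1,.085+.17*np.sin(th)],[.634-.085*np.cos(th),-.1,.085+.085*np.sin(th)]]).round(1).tolist())
```

```text
13.95 [ 0.46587141 -0.10197889  0.12496275] [ 0.16676956 -0.28055487 -0.40906201]
clamp_handle [(array([261.7, 234.6]), 0.75)]
clamp_spindle [(array([301.2, 236.7]), 0.76)]
0.5 [[268.0, 218.3], [305.9, 227.1]]
0.4 [[265.2, 223.3], [304.3, 229.5]]
0.3 [[263.1, 228.3], [303.1, 231.9]]
0.2 [[262.0, 233.3], [302.2, 234.3]]
0.1 [[261.6, 238.2], [301.8, 236.7]]
```

View pics/c6.png

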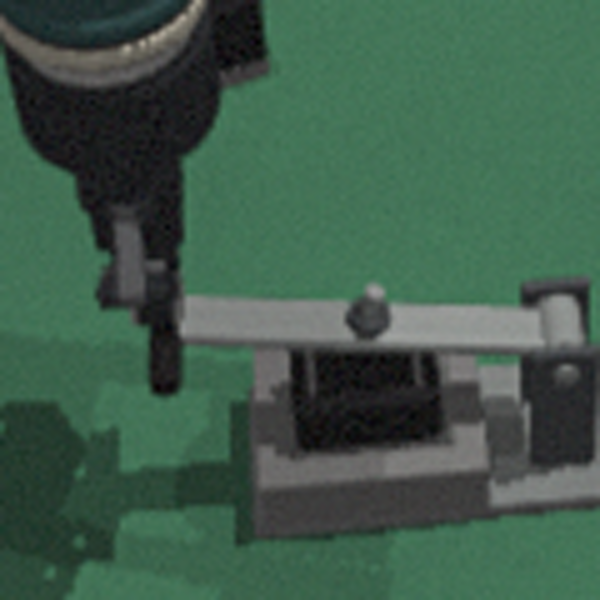

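Call:
servo_tool --pt "0 0 -0.02 0 0 0 1" --pt "-0.005 0 -0.035 0 0 0 1" --pt "-0.005 0 -0.05 0 0 0 1" --pt "-0.008 0 -0.065 0 0 0 1"

```text
time: 14.5
tool_pos: [0.4665, -0.1022, 0.1178]
tcp_rot: [0.03, 3.141, -0.0]
wrist_force: [-2.8, 0.7, 5.5]
width: 0.001
grip_force: 2.9
```

Call:
servo_tool --pt "-0.002 0 -0.008 0 0 0 1" --pt "-0.003 0 -0.016 0 0 0 1" --pt "-0.004 0 -0.024 0 0 0 1" --pt "-0.005 0 -0.032 0 0 0 1"

```text
time: 14.9
tool_pos: [0.4656, -0.1022, 0.113]
tcp_rot: [0.03, 3.141, -0.0]
wrist_force: [-1.6, 0.8, 6.2]
width: -0.001
grip_force: 2.9
```

Call:
servo_tool --pt "0 0 -0.008 0 0 0 1" --pt "-0.001 0 -0.016 0 0 0 1" --pt "-0.002 0 -0.024 0 0 0 1"

```text
time: 15.2
tool_pos: [0.465, -0.1022, 0.1093]
tcp_rot: [-0.03, -3.141, 0.0]
wrist_force: [-1.9, 0.5, 5.6]
width: 0.001
grip_force: 2.9
```

Call:
servo_tool --pt "0 0 -0.008 0 0 0 1" --pt "-0.001 0 -0.016 0 0 0 1" --pt "-0.002 0 -0.024 0 0 0 1"

```text
time: 15.5
tool_pos: [0.4645, -0.1022, 0.1056]
tcp_rot: [-0.03, -3.141, 0.0]
wrist_force: [-2.8, 0.4, 5.7]
width: -0.003
grip_force: 2.9
```

Call:
servo_tool --pt "0 0 -0.01 0 0 0 1" --pt "0 0 -0.02 0 0 0 1" --pt "0 0 -0.03 0 0 0 1"

```text
time: 15.8
tool_pos: [0.4641, -0.1022, 0.1009]
tcp_rot: [-0.03, -3.14, 0.0]
wrist_force: [-4.3, 0.4, 6.1]
width: -0.003
grip_force: 2.9
```

Call:
servo_tool --pt "0 0 -0.01 0 0 0 1" --pt "0 0 -0.02 0 0 0 1" --pt "0 0 -0.03 0 0 0 1"

```text
time: 16.1
tool_pos: [0.4637, -0.1022, 0.0963]
tcp_rot: [-0.03, -3.139, -0.0]
wrist_force: [-5.6, 0.1, 8.3]
width: 0.003
grip_force: 3.5
```

Call:
servo_tool --pt "-0.006 0 -0.01 0 0 0 1" --pt "-0.012 0 -0.02 0 0 0 1" --pt "-0.012 0 -0.03 0 0 0 1"

```text
time: 16.4
tool_pos: [0.4634, -0.1022, 0.0926]
tcp_rot: [0.03, 3.14, -0.0]
wrist_force: [-3.4, 0.7, 7.9]
width: -0.005
grip_force: 3.8
```

Call:
servo_tool --pt "-0.004 0 -0.008 0 0 0 1" --pt "-0.004 0 -0.016 0 0 0 1" --pt "-0.004 0 -0.024 0 0 0 1"

```text
time: 16.7
tool_pos: [0.4633, -0.1022, 0.0893]
tcp_rot: [0.03, 3.14, -0.0]
wrist_force: [-2.6, 2.3, 8.6]
width: 0.001
grip_force: 4.2
```

Now smaller steps.

Call:
servo_tool --pt "0 0 -0.006 0 0 0 1" --pt "0 0 -0.012 0 0 0 1" --pt "0 0 -0.018 0 0 0 1"

```text
time: 17.0
tool_pos: [0.4632, -0.1022, 0.0867]
tcp_rot: [0.03, 3.14, -0.0]
wrist_force: [-3.1, 1.9, 8.6]
width: -0.005
grip_force: 4.5
```

Call:
servo_tool --pt "0 0 -0.006 0 0 0 1" --pt "0 0 -0.012 0 0 0 1"

```text
time: 17.2
tool_pos: [0.4633, -0.1022, 0.0849]
tcp_rot: [0.03, 3.14, -0.0]
wrist_force: [-3.4, 1.0, 9.8]
width: 0.001
grip_force: 4.7
```

Call:
servo_tool --pt "0 0 -0.006 0 0 0 1" --pt "0 0 -0.01 0 0 0 1"

```text
time: 17.4
tool_pos: [0.4633, -0.1022, 0.0834]
tcp_rot: [0.03, 3.14, -0.0]
wrist_force: [-2.1, 1.2, 10.0]
width: -0.001
grip_force: 4.9
```

Call:
servo_tool --pt "0 0 -0.006 0 0 0 1"

```text
time: 17.5
tool_pos: [0.4633, -0.1023, 0.0826]
tcp_rot: [0.03, 3.14, -0.0]
wrist_force: [-3.0, 1.5, 9.2]
width: -0.003
grip_force: 5.0
```

Call:
servo_tool --pt "0 0 -0.006 0 0 0 1"

```text
time: 17.6
tool_pos: [0.4633, -0.1022, 0.0817]
tcp_rot: [0.03, 3.14, -0.0]
wrist_force: [-3.1, 1.1, 10.6]
width: -0.004
grip_force: 5.0
```

Call:
servo_tool --pt "0 0 -0.005 0 0 0 1"

```text
time: 17.7
tool_pos: [0.4633, -0.1022, 0.081]
tcp_rot: [0.03, 3.14, -0.0]
wrist_force: [-2.1, 0.9, 10.4]
width: -0.004
grip_force: 5.1
```

Call:
servo_tool --pt "0 0 -0.005 0 0 0 1"

```text
time: 17.8
tool_pos: [0.4633, -0.1022, 0.0803]
tcp_rot: [0.03, 3.14, -0.0]
wrist_force: [-3.3, 0.7, 12.5]
width: -0.002
grip_force: 5.8
```

Call:
servo_tool --pt "0 0 -0.004 0 0 0 1"

```text
time: 17.9
tool_pos: [0.4634, -0.1023, 0.0798]
tcp_rot: [0.03, 3.14, -0.0]
wrist_force: [-3.5, 1.8, 12.8]
width: 0.004
grip_force: 6.2
```

Call:
servo_tool --pt "0 0 -0.003 0 0 0 1"

```text
time: 18.0
tool_pos: [0.4634, -0.1022, 0.0795]
tcp_rot: [0.03, 3.14, -0.0]
wrist_force: [-3.9, 1.3, 12.0]
width: -0.003
grip_force: 6.5
```

Call:
servo_tool --pt "0 0 -0.002 0 0 0 1" --pt "0 0 -0.002 0 0 0 1"

```text
time: 18.2
tool_pos: [0.4634, -0.1023, 0.0793]
tcp_rot: [0.03, 3.14, -0.0]
wrist_force: [-4.0, 2.0, 13.5]
width: -0.0
grip_force: 6.4
```

Call:
servo_tool --pt "0 0 0.02 0 0 0 1" --pt "0 0 0.06 0 0 0 1" --pt "0 0 0.2 0 0 0 1" --pt "0 0 0.5 0 0 0 1" --pt "0 0 0.7 0 0 0 1" --pt "0 0 0.7 0 0 0 1" --pt "0 0 0.7 0 0 0 1"

```text
time: 18.9
tool_pos: [0.4628, -0.1023, 0.1831]
tcp_rot: [0.03, 3.14, -0.001]
wrist_force: [0.1, 0.9, 0.1]
width: 0.003
grip_force: 0.0
```

Run:
```python
from ov import *
st=bot.read_state(); print(st['time'],st['tool_pos'],st['wrist_force'])
s=shot('side','s7.png')
for k in('clamp_handle','clamp_spindle','pack'): print(k,[(px(m['at']).round(1),round(m['score'],2)) for m in bot.mark_of(k,'side')])
for th in(.1,.05,0,-.05,-.1): print(th,proj('side',[[.634-.17*np.cos(th),-.1,.085+.17*np.sin(th)],[.634-.085*np.cos(th),-.1,.085+.085*np.sin(th)]]).round(1).tolist())
# pack near-bottom visible edges: dark pack front vs earlier
for f in('s6','s7'):
    g=cv2.imread(f'pics/{f}.png').astype(int).sum(2); print(f,g[236:264,294].tolist(),g[236:264,312].tolist())
```

```text
18.9 [ 0.46283527 -0.10232549  0.18311684] [0.11390756 0.91146156 0.11418565]
clamp_handle [(array([303.1, 243.1]), 0.72), (array([262.2, 244.6]), 0.56)]
clamp_spindle [(array([302., 241.]), 0.67)]
pack [(array([301.1, 153.1]), 0.67), (array([382.6, 197.1]), 0.64), (array([300.7, 257.4]), 0.56)]
0.1 [[261.6, 238.2], [301.8, 236.7]]
0.05 [[261.8, 240.5], [301.8, 237.9]]
0 [[262.1, 242.9], [301.8, 239.1]]
-0.05 [[262.6, 245.1], [301.9, 240.2]]
-0.1 [[263.4, 247.4], [302.2, 241.3]]
s6 [396, 397, 304, 197, 130, 67, 54, 77, 68, 26, 67, 93, 54, 87, 104, 94, 93, 67, 54, 34, 58, 47, 83, 77, 159, 270, 302, 324] [456, 464, 425, 278, 172, 138, 135, 114, 101, 95, 49, 111, 117, 103, 90, 85, 44, 20, 69, 50, 55, 52, 173, 276, 345, 369, 354, 375]
s7 [277, 282, 363, 380, 385, 380, 376, 381, 382, 368, 277, 154, 101, 30, 99, 105, 92, 110, 74, 73, 66, 51, 69, 40, 100, 257, 314, 315] [421, 444, 432, 437, 436, 440, 449, 371, 261, 149, 87, 99, 76, 106, 97, 109, 80, 70, 43, 83, 70, 61, 83, 218, 346, 359, 365, 364]
```

```bash
python3 -c "
from workcell import bot
print(bot.finish_job())"
```

```text
the job is handed in; nothing more can be done
None
```

I put the small black pack on the contacts, closed the clamp until I felt the pack bottom out (last push about 13.5 N), let go and handed the job in. The clamp stayed where I left it, but I was not shown the verdict.

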